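# Close a bottle, back its cap off a quarter turn to vent, and hold it

### The arm

A 7-joint arm with a two-finger parallel gripper is mounted at the origin on a cart in front of the work surface, level with it; the furniture and walls round the work are solid. World frame = base frame: x ahead of the robot, y to its left, z up, the work surface at z = 0. Lengths are in m, angles in degrees, forces in N, time in s.
With the tool pointing down it reaches from about 0.425 to 0.975 m from the base axis. Payload 16.7 kg.
Tool frame: the origin (TCP) lies at the very end of the fingers, on their centre line; the grasp point (between the pads) lies 19 mm behind it; z points along the fingers, x is the direction in which the jaws open and shut, and the axes are right-handed (so a half turn about z gives the same grasp; the last joint's range is limited). The gripper opens to 85 mm and grips with 20 to 120 N. Pads are 22 mm wide; open, the fingers measure 114 mm over their backs; the gripper's body (76 mm by 85 mm) begins 54 mm behind the grasp point. The pads swing forward as they close: fully open they stand 13 mm farther back than shut.
Start: joints at [54.803, 24.414, 4.234, 92.017, -1.954, 63.644, -3.845], TCP at [0.303, -0.603, 0.231] pointing down, gripper open.
Joint ranges: [-163.25, 163.25], [-28.42, 122.38], [-70.27, 78.77], [12.13, 141.07], [-58.53, 238.53], [9.26, 117.41], [-156.51, 156.51]. Speed limits (degrees/s): [108.29, 108.29, 136.94, 136.94, 172.46, 172.46, 172.46].

### API

Orientations are given as [roll, pitch, yaw] about the fixed x, y, z axes, in that order (R = Rz(yaw) Ry(pitch) Rx(roll)).
In Python, from cell import state, grab_frame, sign_off gives the robot as it stands. The module is installed in compiled form; this text tells all that it offers.
- The arm moves only by the tool servo_tool, never from a script. Its argument "deltas" is a list of rows, each a list of 7 numbers: the shift along the tool's x, y, z in units of 1 m (1.0 is 1 m), then the turn, a rotation vector about the tool's x, y, z in units of pi/2 rad (1.0 is pi/2 rad), then the opening, from 0 (shut) to 1 (fully open). In form: [[tx, ty, tz, ax, ay, az, gripper], ...]. A call has 1 to 5 rows; each row is the pose to reach, as a shift and turn from the pose commanded when the call began, along the tool's axes at that moment; what a row does not reach only later rows make up. A row lasts 1/12 s, in which the tool goes at most 41.7 mm and 7.16 degrees, less where a joint would pass 70% of its speed; a pose out of reach is approached as far as the arm can. A call with a number of a shift or a turn outside -1 to 1 is refused whole. A call with a gripper value outside its range is refused whole. The fingers move at their own pace and stop on an object; "squeeze" is the grip in N (left out, the last holds). Time passes only in rows, so rows that repeat a pose let the fingers close. It gives the time, the measured TCP pose, the force and the opening at its end, in the units of the state.
- state(): the state, without advancing time (a new reading comes with each control period).
- grab_frame(name): name is "scene" or "top" or "wrist"; returns a dict with "frame" (400x640x3 uint8, blue, green, red), "camera_matrix" (3x3 intrinsics, pixels), "cam_to_world" (4x4, takes a point from camera to world coordinates). Camera axes: x right, y down, z forward; pixel columns grow to the right and rows downward; lengths in m; the calibration is good to about 2 mm. A picture is of the moment at which its call begins. There is no depth.
- sign_off(): hands the job in, once; it reports no verdict.
The state is a dict: "clock": time; "qpos": joint angles; "joint_vel": joint speeds; "joint_torque": joint torques, N m; "tool_pos": TCP position; "ee_rot": TCP orientation; "wrist_force": force on the tool from outside, world axes, zero at the start; "torque": the same for the moment, N m; "opening": finger opening in m.
Only numpy, scipy, OpenCV 4.12 (cv2) and the standard library are available. Lean on these libraries where they do the work, as an engineer would, in place of code of your own. Each camera call takes 0.05 s, during which the arm holds its last target. There are 200 camera calls.

### The job

The amber bottle in the bench clamp is going into the drying oven, so its cap must vent: screw the loose blue cap on (clockwise from above) until it bottoms out, then back it off a quarter turn. Grip the thin cap gently, and leave the pink bottle, the beaker and the tip box standing where they are. Finish still holding the cap at that quarter turn, without letting go, so that I can tape it.

Things in the scene. Friction and masses are not known exactly. Their poses are not given: they have to be found in the camera images.
- cap_centre (a point): centre of the blue ribbed screw cap, half-way up: a plastic cylinder 39 mm in diameter, 24 mm high, upright on the bottle's neck and already started on its thread. This point is 114 mm above the bench when the cap is fully home and rises 6 mm per turn unscrewed (1 mm per rad). Its -x axis points along the white line on the cap's top, which runs from the middle to the rim
- bottle_cap: the same blue cap; origin at the centre of its underside, z up along the screw axis; turns with the cap. It is thin: it cracks if the contact forces of both fingers on it, added together, pass 150 N, so keep the grip under about 60 N
- cap_turn (a joint): how far the cap is unscrewed, rad: 0 is fully home (bottomed out on a hard stop), growing anticlockwise seen from above; a quarter turn back is 1.57. Starts between 2.0 and 3.2. The thread drags with about 0.06 N m and the cap stays where it is left. At 0 the cap's white line points the same way as the clamp's black thumbscrew
- clamp: grey bench clamp, fixed, origin under its centre on the screw axis, z up: plate 110 x 110 x 14 mm, aluminium collar 72 mm wide up to z 42 mm, black-headed thumbscrew along its -x axis (to 56 mm out, z 29 mm). It holds an amber glass bottle 56 mm in diameter that narrows from z 78 to 94 mm to the neck; a glass ring 35 mm in diameter (z 97 to 101) lies under the cap
- pink_bottle_centre (a point): bystander: closed pink bottle with a white cap, 52 mm in diameter, 100 mm high, loose; the point is its centre, half-way up
- beaker_centre (a point): bystander: white beaker, 54 mm in diameter, 62 mm high, loose; the point is its centre, half-way up
- tips_centre (a point): bystander: closed blue pipette tip box, 70 x 100 x 62 mm, loose; the point is its centre, half-way up
There are look-alikes about, which are no part of the job. Of the things that look like the clamp, the smaller one is meant.

How it is judged (in metres and radians):
On the way:
1. the cap is screwed fully home (value of joint cap_turn below 0.06 rad), for 0.2 s.
At the end, for the whole second after the job is handed in: after having been fully home (within 0.06 rad), the cap stands a quarter turn open (1.57 rad, give or take 0.35) and is still gripped: the fingers press on it with more than 5 N and the grasp point is within 30 mm of its centre (value of joint cap_turn between 1.22 and 1.92 rad and contact force between the fingers and bottle_cap above 5 N and distance between the grasp point and cap_centre below 0.03 m); the arm keeps its last pose, push and grip.
It fails at once if the cap or bottle is squeezed or pressed with more than 150 N (both fingers added) (contact force between any of the fingers, the arm and clamp above 150 N).
It fails at once if the pink bottle is moved more than 25 mm or tipped (distance of pink_bottle_centre from where it was at the start of the episode above 0.025 m or angle between pink_bottle_centre's own z axis and vertical above 0.3 rad).
It fails at once if the beaker is moved more than 25 mm or tipped (distance of beaker_centre from where it was at the start of the episode above 0.025 m or angle between beaker_centre's own z axis and vertical above 0.3 rad).
It fails at once if the tip box is moved more than 25 mm or tipped (distance of tips_centre from where it was at the start of the episode above 0.025 m or angle between tips_centre's own z axis and vertical above 0.3 rad).
It also fails if it takes over 45 s, if anything falls off the work surface, if the arm or the gripper's body presses on something with over 40 N, if the wrist force passes 120 N, or if a joint passes its speed limit or range.

## Working session

There is one attempt and no reset: what is moved stays moved. The work goes in short steps, Python scripts to look and compute and a tool call to move; the robot and the scene stay as the last step left them, time stands still between calls to the robot, and variables do not carry over. Pictures are saved under pics/ and viewed, about 8 in all and at most 12, crops included, and the job is handed in when it is done.

Besides the shell and the picture viewer there is one more tool, called after "Emit:" as name(argument=value, ...), one argument or row to a line, values as JSON. servo_tool: Moves the arm, as the interface text tells. Its arguments: {"type":"object","properties":{"deltas":{"type":"array","items":{"type":"array","items":{"type":"number","minimum":-1,"maximum":1}}},"squeeze":{"type":"number"}},"required":["deltas"]}

```bash
mkdir -p pics && python3 - <<'E'
from cell import state, grab_frame
import cv2,numpy as np,pickle
print(state())
d={}
for n in("scene","top"):
    f=grab_frame(n);d[n]=f;cv2.imwrite(f"pics/{n}0.png",f["frame"]);print(n,f["camera_matrix"].tolist(),f["cam_to_world"].round(4).tolist())
pickle.dump(d,open("d0.pkl","wb"))
E
```

```text
{'clock': 0.0, 'qpos': array([54.80356482, 24.44964145,  4.23275911, 92.0532173 , -1.95324587,
       63.64450871, -3.84642845]), 'joint_vel': array([-0.00073677, -0.05170966, -0.05414383,  0.02931271, -0.04285596,
        0.01769613,  0.07727301]), 'joint_torque': array([-2.06943754e-03, -9.49842167e+01,  3.76044676e+00, -4.63507390e+01,
        1.93100766e-02,  1.02333992e-02,  1.06525551e-04]), 'tool_pos': array([ 0.30232758, -0.60303626,  0.23060394]), 'ee_rot': array([ 1.79993385e+02,  7.48836638e-02, -6.33740755e+01]), 'wrist_force': array([ 0.14574294, -0.79809764,  0.0518347 ]), 'torque': array([-0.06257554,  0.03908522,  0.0184725 ]), 'opening': 0.08523150785766274}
scene [[480.3898339679918, 0.0, 320.06496081990133], [0.0, 480.3898339679918, 201.37550490633058], [0.0, 0.0, 1.0]] [[-0.8837, -0.2029, 0.4217, 0.1717], [-0.4678, 0.4096, -0.7832, 0.7281], [-0.0139, -0.8894, -0.4569, 0.526], [0.0, 0.0, 0.0, 1.0]]
top [[443.73221851908426, 0.0, 320.99046897318834], [0.0, 443.73221851908426, 199.66419474799034], [0.0, 0.0, 1.0]] [[0.0229, -0.985, 0.1711, 0.3907], [-0.9994, -0.0179, 0.0307, -0.039], [-0.0271, -0.1717, -0.9848, 1.0283], [0.0, 0.0, 0.0, 1.0]]
```

View pics/scene0.png

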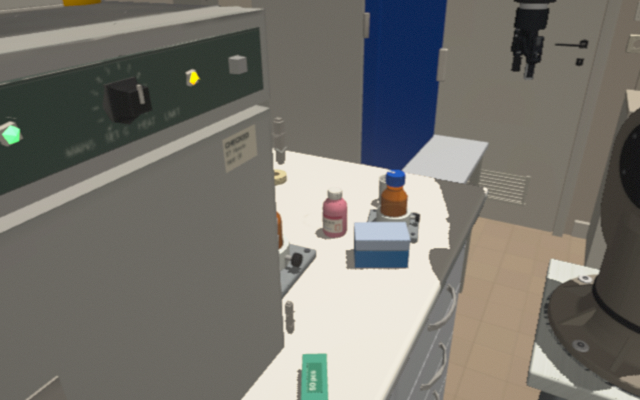

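View pics/top0.png

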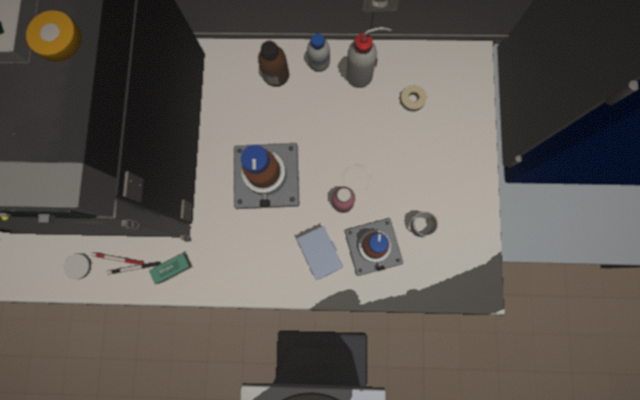

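The top view shows two clamps. The smaller one is at about (374,246), with its cap at (379,242) and thumbscrew at (380,267). The pink bottle is at (343,198), the tip box at (319,252) and the beaker at (421,224). I'll enlarge this area and compute positions.

```bash
cat > h.py <<'E'
import numpy as np,cv2
def ray(f,u,v,z):
    K=f["camera_matrix"];T=f["cam_to_world"]
    d=T[:3,:3]@np.linalg.solve(K,[u,v,1.]);o=T[:3,3]
    return (o+d*(z-o[2])/d[2])
def proj(f,p):
    T=f["cam_to_world"];c=T[:3,:3].T@(np.array(p)-T[:3,3]);q=f["camera_matrix"]@c;return q[:2]/q[2]
def blue(img,box):
    x0,y0,x1,y1=box;hsv=cv2.cvtColor(img[y0:y1,x0:x1],cv2.COLOR_BGR2HSV)
    m=cv2.inRange(hsv,(100,140,50),(130,255,255))
    c=max(cv2.findContours(m,0,2)[0],key=cv2.contourArea)
    (u,v),r=cv2.minEnclosingCircle(c);x,y,w,h=cv2.boundingRect(c);return u+x0,v+y0,r,(x+x0,y+y0,w,h)
E
python3 - <<'E'
from h import *;import pickle
d=pickle.load(open("d0.pkl","rb"));t=d["top"]
b=blue(t["frame"],(360,225,400,262));print(b,ray(t,b[0],b[1],.126))
for n,u,v,z in(("thumb",380,267,.029),("pink",343,195,.1),("beaker",419,224,.06),("tips",319,252,.062),("line tip",379,235,.128)):print(n,ray(t,u,v,z).round(3))
cv2.imwrite("pics/crop.png",cv2.resize(t["frame"][170:300,280:460],None,fx=4.4,fy=4.4,interpolation=cv2.INTER_CUBIC))
E
```

```text
(378.115385055542, 242.73077011108398, 8.758020401000977, (370, 235, 17, 17)) [ 0.46120841 -0.12853668  0.126     ]
thumb [ 0.415 -0.142  0.029]
pink [ 0.563 -0.057  0.1  ]
beaker [ 0.509 -0.224  0.06 ]
tips [ 0.443 -0.007  0.062]
line tip [ 0.477 -0.13   0.128]
```

View pics/crop.png

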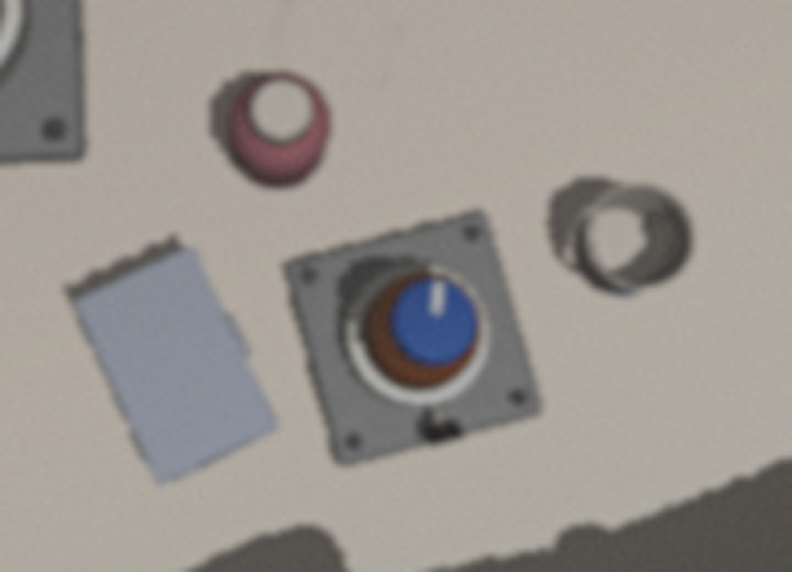

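The line points to about −6° in world yaw and the thumbscrew to about −165°, so the cap needs about 159° (2.77 rad) clockwise. The cap is near (0.461, −0.129). I'll travel towards it high up and turn the wrist anticlockwise to make room.

Emit:
servo_tool(
  deltas=[
    [-0.028,-0.028,0,0,0,-0.07,1],
    [-0.056,-0.056,0,0,0,-0.14,1],
    [-0.084,-0.084,0,0,0,-0.21,1],
    [-0.112,-0.112,0,0,0,-0.28,1],
    [-0.14,-0.14,0,0,0,-0.35,1],
  ],
  squeeze=35,
)

```text
clock: 0.52
tool_pos: [0.365, -0.4135, 0.2311]
ee_rot: [180.0, 0.0, -31.6]
wrist_force: [0.9, -0.1, -0.2]
opening: 0.0851
```

```bash
cat >> h.py <<'E'
from scipy.spatial.transform import Rotation as Ro
def togo(s,target,yaw):
    R=Ro.from_euler('xyz',s['ee_rot'],degrees=True)
    d=R.inv().apply(np.array(target)-s['tool_pos'])
    return d.round(4),((s['ee_rot'][2]-yaw+180)%360-180)/90
def pr(s): print({k:np.round(s[k],3).tolist() for k in('clock','qpos','tool_pos','ee_rot','wrist_force','torque','opening')})
E
python3 -c "
from h import *;from cell import state;s=state();pr(s);print(togo(s,(.461,-.129,.231),64))"
```

```text
{'clock': 0.517, 'qpos': [46.932, 13.192, -5.907, 107.643, 1.578, 59.269, 8.81], 'tool_pos': [0.365, -0.414, 0.231], 'ee_rot': [179.994, 0.028, -31.563], 'wrist_force': [0.91, -0.102, -0.23], 'torque': [-0.001, -0.049, -0.045], 'opening': 0.085}
(array([-6.710e-02, -2.927e-01,  1.000e-04]), np.float64(-1.0618154901867496))
```

Emit:
servo_tool(
  deltas=[
    [-0.008,-0.036,0,0,0,-0.07,1],
    [-0.016,-0.072,0,0,0,-0.14,1],
    [-0.024,-0.108,0,0,0,-0.21,1],
    [-0.032,-0.144,0,0,0,-0.28,1],
    [-0.04,-0.18,0,0,0,-0.35,1],
  ],
)

```text
clock: 0.93
tool_pos: [0.426, -0.2397, 0.2313]
ee_rot: [180.0, 0.0, -0.1]
wrist_force: [0.6, -0.3, 0.1]
opening: 0.0853
```

```bash
python3 -c "
from h import *;from cell import state;s=state();pr(s);print(togo(s,(.461,-.129,.231),64))"
```

```text
{'clock': 0.933, 'qpos': [37.403, 7.86, -16.964, 114.434, 2.708, 58.078, 19.087], 'tool_pos': [0.426, -0.24, 0.231], 'ee_rot': [179.991, 0.009, -0.069], 'wrist_force': [0.617, -0.341, 0.054], 'torque': [0.018, 0.014, 0.003], 'opening': 0.085}
(array([ 0.0348, -0.1108,  0.0003]), np.float64(-0.7118829475196623))
```

Emit:
servo_tool(
  deltas=[
    [0.007,-0.022,0,0,0,-0.07,1],
    [0.014,-0.044,0,0,0,-0.14,1],
    [0.021,-0.066,0,0,0,-0.21,1],
    [0.028,-0.088,0,0,0,-0.28,1],
    [0.035,-0.11,0,0,0,-0.35,1],
  ],
)

```text
clock: 1.35
tool_pos: [0.4617, -0.1306, 0.2312]
ee_rot: [-180.0, 0.0, 31.4]
wrist_force: [0.7, 0.0, 0.9]
opening: 0.0854
```

Emit:
servo_tool(
  deltas=[
    [0,0,0,0,0,-0.07,1],
    [0,0,0,0,0,-0.14,1],
    [0,0,0,0,0,-0.21,1],
    [0,0,0,0,0,-0.28,1],
    [0,0,0,0,0,-0.35,1],
  ],
)

```text
clock: 1.77
tool_pos: [0.4615, -0.1317, 0.2311]
ee_rot: [-180.0, 0.0, 62.9]
wrist_force: [0.4, 0.3, -0.5]
opening: 0.0858
```

```bash
python3 -c "
from h import *;from cell import state,grab_frame;f=grab_frame('wrist');s=state();pr(s);cv2.imwrite('pics/w1.png',f['frame'])
import pickle;pickle.dump(f,open('w1.pkl','wb'));print(proj(f,(.461,-.129,.129)));print(togo(s,(.461,-.129,.231),64))"
```

```text
{'clock': 1.817, 'qpos': [34.052, 7.905, -27.898, 114.902, 4.332, 58.205, 67.539], 'tool_pos': [0.462, -0.132, 0.231], 'ee_rot': [-179.97, 0.002, 63.447], 'wrist_force': [-0.642, 0.603, 0.139], 'torque': [0.029, 0.002, 0.004], 'opening': 0.086}
[321.81920272 194.41486959]
(array([ 0.0021, -0.0016,  0.0001]), np.float64(-0.006142495021271404))
```

View pics/w1.png

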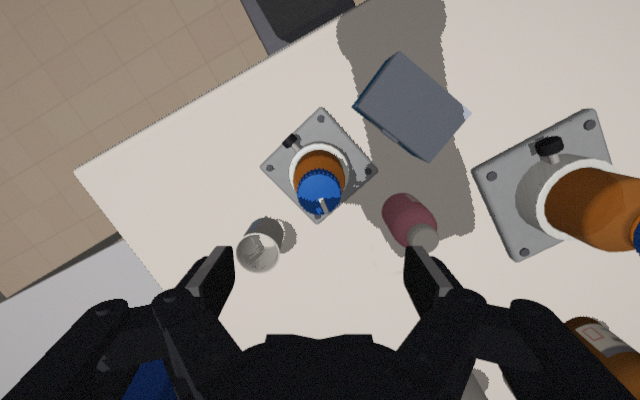

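```bash
python3 -c "
from h import *;import pickle
f=pickle.load(open('w1.pkl','rb'));print(f['cam_to_world'].round(3),blue(f['frame'],(285,150,355,235)))
for z in(.105,.129):
  print(z,[proj(f,(.461+.0195*np.cos(a),-.129+.0195*np.sin(a),z)).round(0).tolist() for a in np.arange(0,6.2,1.57)+np.radians(64)])
cv2.imwrite('pics/w1c.png',cv2.resize(f['frame'][100:240,240:400],None,fx=4,fy=4,interpolation=2))"
```

```text
[[ 0.455  0.853  0.256  0.396]
 [ 0.89  -0.436 -0.13  -0.099]
 [ 0.001  0.287 -0.958  0.374]
 [ 0.     0.     0.     1.   ]] (318.8184356689453, 191.32122802734375, 22.70962905883789, (297, 169, 44, 46))
0.105 [[342.0, 187.0], [321.0, 167.0], [301.0, 188.0], [322.0, 207.0]]
0.129 [[344.0, 194.0], [321.0, 173.0], [300.0, 195.0], [322.0, 215.0]]
```

View pics/w1c.png

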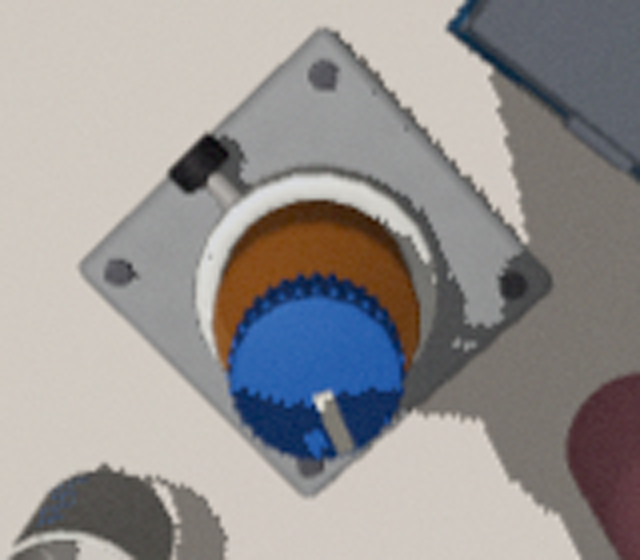

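The close view puts the cap's top centre at about pixel (319,194), so it is within 1–2 mm of the tool axis. The line is at about −7°. Next I descend.

Emit:
servo_tool(
  deltas=[
    [0,-0.001,0.025,0,0,0,1],
    [0,-0.001,0.05,0,0,0,1],
    [0,-0.001,0.075,0,0,0,1],
    [0,-0.001,0.1,0,0,0,1],
    [0,-0.001,0.11,0,0,0,1],
  ],
  squeeze=28,
)

```text
clock: 2.23
tool_pos: [0.4592, -0.131, 0.1186]
ee_rot: [-179.8, 0.0, 62.5]
wrist_force: [-0.2, -0.1, -0.3]
opening: 0.0852
```

Emit:
servo_tool(
  deltas=[
    [0,0,0.01,0,0,0,1],
    [0,0,0.018,0,0,0,1],
    [0,0,0.023,0,0,0,1],
    [0,0,0.023,0,0,0,0.7],
    [0,0,0.023,0,0,0,0.6],
  ],
)

```text
clock: 2.65
tool_pos: [0.4612, -0.1313, 0.0988]
ee_rot: [180.0, -0.0, 62.6]
wrist_force: [1.1, -0.5, 0.7]
opening: 0.0636
```

```bash
python3 -c "
from h import *;from cell import state,grab_frame;f=grab_frame('wrist');s=state();pr(s);cv2.imwrite('pics/w2.png',f['frame'])"
```

```text
{'clock': 2.7, 'qpos': [30.833, 18.291, -26.135, 122.125, 11.962, 41.913, 59.516], 'tool_pos': [0.461, -0.131, 0.099], 'ee_rot': [179.941, -0.01, 62.613], 'wrist_force': [0.354, -1.362, -0.007], 'torque': [0.057, 0.0, 0.027], 'opening': 0.056}
```

View pics/w2.png

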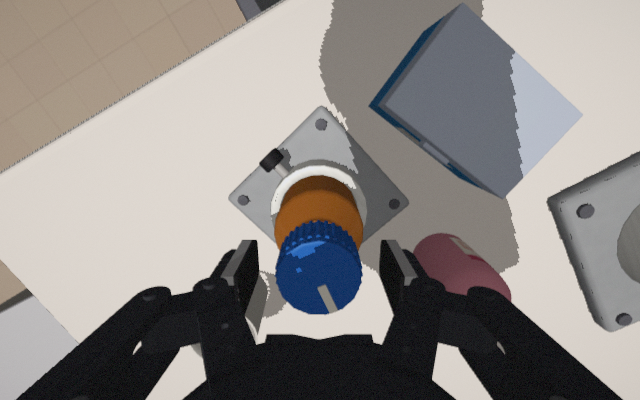

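The cap, at about (319,272), sits midway between the pads at x≈250 and 388. Closing gently.

Emit:
servo_tool(
  deltas=[
    [0,0,0,0,0,0,0.5],
    [0,0,0,0,0,0,0.4],
    [0,0,0,0,0,0,0.3],
    [0,0,0,0,0,0,0.3],
    [0,0,0,0,0,0,0.3],
  ],
  squeeze=28,
)

```text
clock: 3.12
tool_pos: [0.4612, -0.1315, 0.099]
ee_rot: [179.9, -0.0, 62.6]
wrist_force: [-1.5, -0.3, 6.3]
opening: 0.0382
```

```bash
python3 -c "
from h import *;from cell import state;pr(state())"
```

```text
{'clock': 3.117, 'qpos': [30.839, 18.29, -26.132, 122.134, 11.976, 41.905, 59.514], 'tool_pos': [0.461, -0.131, 0.099], 'ee_rot': [179.938, -0.002, 62.614], 'wrist_force': [-1.517, -0.323, 6.297], 'torque': [-0.118, 0.25, -0.007], 'opening': 0.038}
```

Emit:
servo_tool(
  deltas=[
    [0,0,0.0001,0,0,0.06,0.3],
    [0,0,0.0002,0,0,0.12,0.3],
    [0,0,0.0003,0,0,0.18,0.3],
    [0,0,0.0004,0,0,0.24,0.3],
    [0,0,0.0005,0,0,0.3,0.3],
  ],
)

```text
clock: 3.53
tool_pos: [0.4611, -0.1316, 0.0985]
ee_rot: [180.0, -0.0, 35.3]
wrist_force: [-2.1, -0.8, 6.9]
opening: 0.0381
```

```bash
python3 -c "
from h import *;from cell import state;pr(state())"
```

```text
{'clock': 3.533, 'qpos': [26.053, 17.663, -20.561, 122.426, 9.327, 41.303, 34.703], 'tool_pos': [0.461, -0.132, 0.098], 'ee_rot': [179.95, -0.02, 35.347], 'wrist_force': [-2.081, -0.811, 6.931], 'torque': [-0.319, 0.503, 0.049], 'opening': 0.038}
```

Torque about z is 0.05 N m, which matches the thread drag, so the cap is turning. Continuing.

Emit:
servo_tool(
  deltas=[
    [0,0,0.0001,0,0,0.07,0.3],
    [0,0,0.0002,0,0,0.14,0.3],
    [0,0,0.0003,0,0,0.21,0.3],
    [0,0,0.0004,0,0,0.28,0.3],
    [0,0,0.0005,0,0,0.35,0.3],
  ],
)

```text
clock: 3.95
tool_pos: [0.4609, -0.1317, 0.0979]
ee_rot: [180.0, -0.0, 3.8]
wrist_force: [-3.3, -2.7, 8.1]
opening: 0.0381
```

Emit:
servo_tool(
  deltas=[
    [0,0,0.0001,0,0,0.07,0.3],
    [0,0,0.0002,0,0,0.14,0.3],
    [0,0,0.0003,0,0,0.21,0.3],
    [0,0,0.0004,0,0,0.28,0.3],
    [0,0,0.0006,0,0,0.35,0.3],
  ],
)

```text
clock: 4.37
tool_pos: [0.4607, -0.1316, 0.0973]
ee_rot: [180.0, -0.0, -27.7]
wrist_force: [-5.5, -0.6, 12.4]
opening: 0.0385
```

Emit:
servo_tool(
  deltas=[
    [0,0,0.0001,0,0,0.07,0.3],
    [0,0,0.0002,0,0,0.14,0.3],
    [0,0,0.0003,0,0,0.21,0.3],
    [0,0,0.0004,0,0,0.28,0.3],
    [0,0,0.0005,0,0,0.35,0.3],
  ],
)

```text
clock: 4.78
tool_pos: [0.4605, -0.1315, 0.0968]
ee_rot: [180.0, -0.0, -59.2]
wrist_force: [-6.0, -0.3, 10.9]
opening: 0.0383
```

```bash
python3 -c "
from h import *;from cell import state,grab_frame;f=grab_frame('wrist');pr(state());cv2.imwrite('pics/w3.png',f['frame'][120:380,150:490])"
```

```text
{'clock': 4.833, 'qpos': [9.493, 16.639, -1.472, 123.478, 0.658, 39.9, -52.155], 'tool_pos': [0.461, -0.131, 0.097], 'ee_rot': [179.991, 0.006, -59.732], 'wrist_force': [-5.673, -0.853, 11.879], 'torque': [-0.253, 1.262, -0.087], 'opening': 0.038}
```

View pics/w3.png

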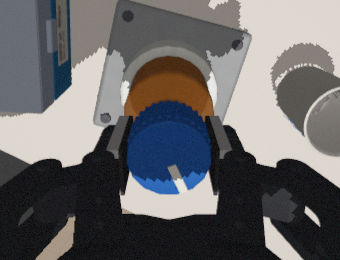

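The line keeps the same angle to the gripper as before (about (180,185) in the crop), so nothing has slipped. The cap has turned 122° and about 37° remain.

Emit:
servo_tool(
  deltas=[
    [0,0,0.0001,0,0,0.06,0.3],
    [0,0,0.0002,0,0,0.12,0.3],
    [0,0,0.0003,0,0,0.18,0.3],
    [0,0,0.0004,0,0,0.24,0.3],
    [0,0,0.0005,0,0,0.3,0.3],
  ],
)

```text
clock: 5.25
tool_pos: [0.4605, -0.1313, 0.0963]
ee_rot: [180.0, 0.0, -86.2]
wrist_force: [-6.5, -0.1, 12.5]
opening: 0.0381
```

```bash
python3 -c "
from h import *;from cell import state;pr(state())"
```

```text
{'clock': 5.25, 'qpos': [4.81, 16.647, 3.931, 123.773, -1.781, 39.648, -76.204], 'tool_pos': [0.461, -0.131, 0.096], 'ee_rot': [179.987, 0.014, -86.153], 'wrist_force': [-6.457, -0.11, 12.476], 'torque': [0.191, 1.374, 0.048], 'opening': 0.038}
```

Emit:
servo_tool(
  deltas=[
    [0,0,0,0,0,0.03,0.3],
    [0,0,0,0,0,0.06,0.3],
    [0,0,0,0,0,0.06,0.3],
  ],
)

```text
clock: 5.5
tool_pos: [0.4605, -0.1312, 0.0963]
ee_rot: [180.0, 0.0, -91.5]
wrist_force: [-5.4, 0.3, 11.9]
opening: 0.0385
```

```bash
python3 -c "
from h import *;from cell import state;pr(state())"
```

```text
{'clock': 5.5, 'qpos': [3.842, 16.66, 5.044, 123.829, -2.277, 39.616, -81.036], 'tool_pos': [0.46, -0.131, 0.096], 'ee_rot': [179.979, 0.01, -91.466], 'wrist_force': [-5.434, 0.35, 11.904], 'torque': [0.033, 1.368, -0.023], 'opening': 0.038}
```

Turned 154° with no stop yet. Continuing in small steps and watching the torque.

Emit:
servo_tool(
  deltas=[
    [0,0,0,0,0,0.03,0.3],
    [0,0,0,0,0,0.05,0.3],
    [0,0,0,0,0,0.05,0.3],
  ],
)

```text
clock: 5.75
tool_pos: [0.4605, -0.1312, 0.0962]
ee_rot: [180.0, 0.0, -95.9]
wrist_force: [-6.1, -0.2, 10.6]
opening: 0.0381
```

```bash
python3 -c "
from h import *;from cell import state;pr(state())"
```

```text
{'clock': 5.75, 'qpos': [3.056, 16.676, 5.956, 123.878, -2.698, 39.586, -85.062], 'tool_pos': [0.46, -0.131, 0.096], 'ee_rot': [179.977, 0.014, -95.906], 'wrist_force': [-6.128, -0.207, 10.622], 'torque': [0.049, 1.237, -0.126], 'opening': 0.038}
```

Emit:
servo_tool(
  deltas=[
    [0,0,0,0,0,0.03,0.3],
    [0,0,0,0,0,0.05,0.3],
    [0,0,0,0,0,0.05,0.3],
  ],
)

```text
clock: 6.0
tool_pos: [0.4611, -0.1313, 0.0963]
ee_rot: [-180.0, 0.0, -100.4]
wrist_force: [-2.0, -1.7, 6.2]
opening: 0.0384
```

```bash
python3 -c "
from h import *;from cell import state;pr(state())"
```

```text
{'clock': 6.0, 'qpos': [2.246, 16.702, 6.889, 123.894, -3.107, 39.511, -89.125], 'tool_pos': [0.461, -0.131, 0.096], 'ee_rot': [-179.952, 0.002, -100.368], 'wrist_force': [-1.987, -1.692, 6.19], 'torque': [-0.272, 0.315, 0.463], 'opening': 0.038}
```

Torque has jumped to 0.46 N m, so the stop is reached at about 160°, as predicted. I'll push slightly more and hold over 0.2 s.

Emit:
servo_tool(
  deltas=[
    [0,0,0,0,0,0.03,0.3],
    [0,0,0,0,0,0.04,0.3],
    [0,0,0,0,0,0.04,0.3],
    [0,0,0,0,0,0.04,0.3],
  ],
)

```text
clock: 6.33
tool_pos: [0.4615, -0.1314, 0.0962]
ee_rot: [-179.9, 0.0, -103.8]
wrist_force: [0.9, -3.0, 6.4]
opening: 0.0378
```

```bash
python3 -c "
from h import *;from cell import state,grab_frame;f=grab_frame('wrist');pr(state());cv2.imwrite('pics/w4.png',cv2.resize(f['frame'][120:380,150:490],None,fx=2,fy=2))"
```

```text
{'clock': 6.383, 'qpos': [1.628, 16.74, 7.611, 123.908, -3.437, 39.463, -92.207], 'tool_pos': [0.461, -0.131, 0.096], 'ee_rot': [-179.921, 0.004, -103.779], 'wrist_force': [1.785, -2.581, 7.479], 'torque': [-0.449, -0.21, 0.635], 'opening': 0.038}
```

View pics/w4.png

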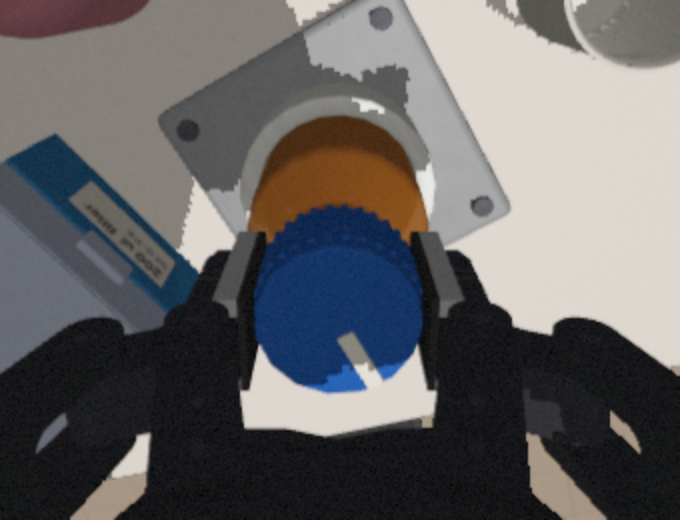

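The line is now about 5° off its earlier angle to the gripper. That means a small slip at the stop, and the line points to about −168°, along the thumbscrew. The torque is 0.64 N m against the stop, so the cap is home. Now I back off about 91°.

Emit:
servo_tool(
  deltas=[
    [0,0,-0.0001,0,0,-0.07,0.3],
    [0,0,-0.0002,0,0,-0.14,0.3],
    [0,0,-0.0003,0,0,-0.21,0.3],
    [0,0,-0.0004,0,0,-0.28,0.3],
    [0,0,-0.0005,0,0,-0.34,0.3],
  ],
)

```text
clock: 6.8
tool_pos: [0.4615, -0.1311, 0.0967]
ee_rot: [-179.9, -0.0, -72.9]
wrist_force: [1.4, 0.9, 7.0]
opening: 0.0381
```

Emit:
servo_tool(
  deltas=[
    [0,0,-0.0001,0,0,-0.07,0.3],
    [0,0,-0.0002,0,0,-0.14,0.3],
    [0,0,-0.0003,0,0,-0.21,0.3],
    [0,0,-0.0004,0,0,-0.28,0.3],
    [0,0,-0.0005,0,0,-0.34,0.3],
  ],
)

```text
clock: 7.22
tool_pos: [0.4613, -0.1308, 0.0972]
ee_rot: [-179.9, -0.0, -42.3]
wrist_force: [-0.2, 4.0, 8.0]
opening: 0.0382
```

Emit:
servo_tool(
  deltas=[
    [0,0,-0.0001,0,0,-0.07,0.3],
    [0,0,-0.0002,0,0,-0.14,0.3],
    [0,0,-0.0003,0,0,-0.21,0.3],
    [0,0,-0.0005,0,0,-0.28,0.3],
    [0,0,-0.0006,0,0,-0.34,0.3],
  ],
)

```text
clock: 7.63
tool_pos: [0.461, -0.1307, 0.0977]
ee_rot: [-180.0, -0.0, -11.7]
wrist_force: [-1.1, 3.9, 7.9]
opening: 0.0385
```

Emit:
servo_tool(
  deltas=[
    [0,0,0,0,0,0,0.3],
    [0,0,0,0,0,0,0.3],
    [0,0,0,0,0,0,0.3],
  ],
)

```text
clock: 7.88
tool_pos: [0.461, -0.1307, 0.0977]
ee_rot: [-180.0, -0.0, -12.0]
wrist_force: [-1.1, 3.8, 9.3]
opening: 0.0382
```

```bash
python3 -c "
from h import *;from cell import state,grab_frame;f=grab_frame('wrist');pr(state());cv2.imwrite('pics/w5.png',cv2.resize(f['frame'][120:380,150:490],None,fx=2,fy=2));cv2.imwrite('pics/s5.png',grab_frame('top')['frame'])"
```

```text
{'clock': 7.933, 'qpos': [17.807, 16.947, -11.124, 122.939, 4.903, 40.503, -8.574], 'tool_pos': [0.461, -0.131, 0.098], 'ee_rot': [-179.957, -0.011, -11.998], 'wrist_force': [-2.158, 4.013, 8.448], 'torque': [0.866, 0.257, 0.031], 'opening': 0.038}
```

View pics/w5.png

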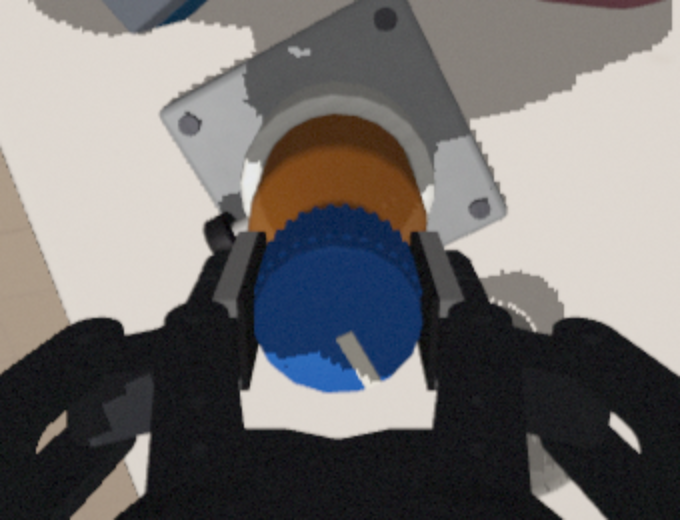

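View pics/s5.png

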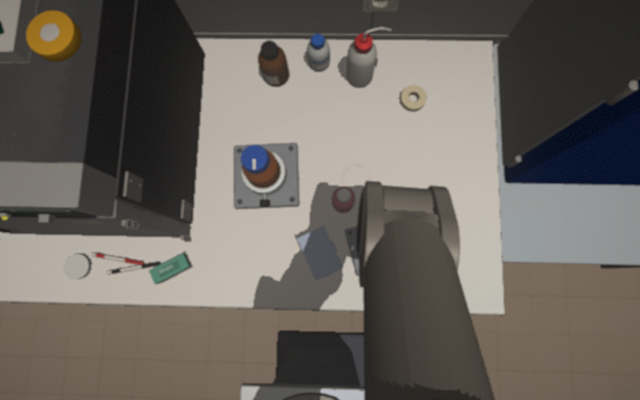

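The line keeps its angle to the gripper (around (358,358)), so the cap followed the turn of about 92°. The pink bottle and tip box stand where they were. Handing in.

```bash
python3 -c "
from cell import sign_off;print(sign_off())"
```

```text
the job is handed in; nothing more can be done
None
```

I screwed the blue cap home, backed it off a quarter turn, and handed the job in with the gripper still holding it for taping. No verdict is reported, so these are my own readings:

- **Home:** the cap turned about 160° clockwise before it hit the stop, close to the 159° I had estimated from the pictures. The torque there rose to 0.64 N m, against about 0.05 N m of thread drag. The white line then pointed within about 3° of the thumbscrew. The pads slipped about 5° on the cap at the stop, which doesn't affect the result.
- **Quarter turn:** I turned it back by a measured 92° (about 1.6 rad). In the last wrist picture the line had kept its place relative to the fingers, so the cap turned with them.
- **Grip:** the grip is set at 28 N and the fingers are 38 mm apart on the cap. By calculation, the grasp point is within a few millimetres of the cap's centre. Wrist force in my readings stayed below about 15 N.
- **Bystanders:** the pink bottle and tip box looked unmoved in the last overhead picture. The arm hid the beaker in that view. The last wrist picture shows it only partly, behind the finger, so its exact position was not re-measured.

The clock stood at about 8 s of the allowed 45 s.

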